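Set the in/out tags of the dish stands

TASK

Each of the three dish stands beside the microscope has a flip-over tag: lying to the left with the solid disc up it says the dish is in, lying to the right with the open ring up it says the dish is out. One dish has been taken out and another has come back, so two tags are wrong: push each wrong tag with the fingertips over its pivot until it lies flat on the other side, so that every tag agrees with its stand. Do it gently, without flicking or forcing the tags, leave the tag that is right as it is, and do not pick up or shift the dishes or the things behind.

Things in the scene. Friction and masses are not known exactly. Their poses are not given: they have to be found in the camera images.
- stand_1: Dish stand 1, fixed to the table: grey plate 176x92x8 mm; origin on the table; x away from the robot (turned 0 to 0.28 rad to the left), y left, z up. Dish seat at x=+38 mm; at x=-55 +/-24.5 mm two pillars 61 mm high, 22 mm wide, 7 thick carry the tag's pivot. A bumper post is under each rest position, 26 mm from the pivot. The 3 stands are alike, about 190 mm apart, in any order.
- seat_1 (a point): Centre of the dish seat of stand 1, on the plate, 8 mm above the table, straight behind the pivot; inside its collar (76 mm across, 6 mm high) a dish stands or not. Axes as the stand's. To the left of the row, level with its back, stands a fixed microscope 460 mm high, its eyepieces leaning toward the robot: keep the arm clear of it.
- pivot_1 (a point): Middle of the pivot of stand 1's tag, 50 mm above the table; the pivot runs along the stand's x, axes as the stand's. The tag is a white leaf 39 mm wide, 4 mm thick, with a round bead 7 mm thick as free edge, 56 mm from the pivot. Lying flat, its outer 25 mm stand free, 46 mm above the table. One face has a black solid disc (25 mm), the other an open ring.
- tag_1 (a joint): Hinge of the tag of stand 1, rad. 0: flat on the stand's left (+y), solid disc up (dish in); 1.57: upright; 3.14: flat on its right (-y), open ring up (dish out). Stops at 0 and 3.14. The hinge is a little stiff (0.025 N m, about 0.5 N at the free edge), so the tag stays where it is left.
- stand_2: Dish stand 2, fixed to the table: grey plate 176x92x8 mm; origin on the table; x away from the robot (turned 0 to 0.28 rad to the left), y left, z up. Dish seat at x=+38 mm; at x=-55 +/-24.5 mm two pillars 61 mm high, 22 mm wide, 7 thick carry the tag's pivot. A bumper post is under each rest position, 26 mm from the pivot. The 3 stands are alike, about 190 mm apart, in any order.
- seat_2 (a point): Centre of the dish seat of stand 2, on the plate, 8 mm above the table, straight behind the pivot; inside its collar (76 mm across, 6 mm high) a dish stands or not. Axes as the stand's. To the left of the row, level with its back, stands a fixed microscope 460 mm high, its eyepieces leaning toward the robot: keep the arm clear of it.
- pivot_2 (a point): Middle of the pivot of stand 2's tag, 50 mm above the table; the pivot runs along the stand's x, axes as the stand's. The tag is a white leaf 39 mm wide, 4 mm thick, with a round bead 7 mm thick as free edge, 56 mm from the pivot. Lying flat, its outer 25 mm stand free, 46 mm above the table. One face has a black solid disc (25 mm), the other an open ring.
- tag_2 (a joint): Hinge of the tag of stand 2, rad. 0: flat on the stand's left (+y), solid disc up (dish in); 1.57: upright; 3.14: flat on its right (-y), open ring up (dish out). Stops at 0 and 3.14. The hinge is a little stiff (0.025 N m, about 0.5 N at the free edge), so the tag stays where it is left.
- stand_3: Dish stand 3, fixed to the table: grey plate 176x92x8 mm; origin on the table; x away from the robot (turned 0 to 0.28 rad to the left), y left, z up. Dish seat at x=+38 mm; at x=-55 +/-24.5 mm two pillars 61 mm high, 22 mm wide, 7 thick carry the tag's pivot. A bumper post is under each rest position, 26 mm from the pivot. The 3 stands are alike, about 190 mm apart, in any order.
- seat_3 (a point): Centre of the dish seat of stand 3, on the plate, 8 mm above the table, straight behind the pivot; inside its collar (76 mm across, 6 mm high) a dish stands or not. Axes as the stand's. To the left of the row, level with its back, stands a fixed microscope 460 mm high, its eyepieces leaning toward the robot: keep the arm clear of it.
- pivot_3 (a point): Middle of the pivot of stand 3's tag, 50 mm above the table; the pivot runs along the stand's x, axes as the stand's. The tag is a white leaf 39 mm wide, 4 mm thick, with a round bead 7 mm thick as free edge, 56 mm from the pivot. Lying flat, its outer 25 mm stand free, 46 mm above the table. One face has a black solid disc (25 mm), the other an open ring.
- tag_3 (a joint): Hinge of the tag of stand 3, rad. 0: flat on the stand's left (+y), solid disc up (dish in); 1.57: upright; 3.14: flat on its right (-y), open ring up (dish out). Stops at 0 and 3.14. The hinge is a little stiff (0.025 N m, about 0.5 N at the free edge), so the tag stays where it is left.
- dish_1_mid (a point): Petri dish with lid, 72 mm across and 14 mm high, standing loose in the seat of one of the stands; point at its centre, half-way up (7 mm). To be left alone.
- dish_2_mid (a point): Petri dish with lid, 71 mm across and 14 mm high, standing loose in the seat of one of the stands; point at its centre, half-way up (7 mm). To be left alone.
- vial_a: Loose sample vial, 24 mm across, 62 mm high, standing on the table behind the stands; origin at the centre of its foot. Bystander.
- vial_b: Another loose sample vial, 24 mm across, 62 mm high, beside the first; origin at the centre of its foot. Bystander.
- tweezers: Steel tweezers, 131 x 13 x 8 mm, lying loose on the table behind the stands. Bystander.
- scissors: Scissors, 87 x 199 x 9 mm, lying loose on the table behind the stands. Bystander.
There are look-alikes about, which are no part of the job. What is shaped like the part that bears dish_2_mid but black is not meant.

How it is judged (in metres and radians):
At the end, for the whole second after the job is handed in: The tag of the stand without a dish lies flat on the right, ring up (within 0.12 rad of 3.14); the tags of both stands with a dish lie flat on the left, disc up (within 0.12 rad of 0); the tags are at rest, both dishes are still in their seats (within 8 mm of the centre) and the vials stand (value of joint tag_1 above 3.02159 rad and value of joint each of tag_2, tag_3 below 0.12 rad and velocity of joint tag_1 between -0.05 and 0.05 rad/s and velocity of joint tag_2 between -0.05 and 0.05 rad/s and horizontal distance between dish_1_mid and seat_2 below 0.008 m and horizontal distance between dish_2_mid and seat_3 below 0.008 m and angle between each of vial_a, vial_b's own z axis and vertical below 0.2 rad); the robot touches nothing.
It fails at once if a dish was lifted or shifted by more than 12 mm (distance of any of dish_1_mid, dish_2_mid from where it was at the start of the episode above 0.012 m).
It fails at once if the tag that was already right was raised by more than 0.35 rad (value of joint tag_3 above 0.35 rad).
It fails at once if a tag was flicked or slammed (faster than 8 rad/s) ((velocity of joint tag_1 above 8 rad/s or velocity of joint tag_1 below -8 rad/s) or (velocity of joint tag_2 above 8 rad/s or velocity of joint tag_2 below -8 rad/s) or (velocity of joint tag_3 above 8 rad/s or velocity of joint tag_3 below -8 rad/s)).
It fails at once if a tag or stand was forced or squeezed hard (more than 40 N) (contact force between the fingers and stand_1 above 40 N or contact force between the fingers and stand_2 above 40 N or contact force between the fingers and stand_3 above 40 N).
It fails at once if a bystander (vial, tweezers, scissors) was moved more than 25 mm (distance of any of vial_a, vial_b, tweezers, scissors from where it was at the start of the episode above 0.025 m).
It also fails if it takes over 61 s, if anything falls off the work surface, if the arm or the gripper's body presses on something with over 40 N, if the wrist force passes 120 N, or if a joint passes its speed limit or range.

ROBOT

A 7-joint arm with a two-finger parallel gripper is mounted at the origin on a cart in front of the work surface, level with it; the furniture and walls round the work are solid. World frame = base frame: x ahead of the robot, y to its left, z up, the work surface at z = 0. Lengths are in mm, angles in degrees, forces in N, time in s.
With the tool pointing down it reaches from about 400 to 900 mm from the base axis. Payload 5.5 kg.
Tool frame: the origin (TCP) lies on the mounting face of the last link; the fingertips stand 178 mm ahead of it and the grasp point (between the pads) lies 159 mm ahead of it; z points along the fingers, y is the direction in which the jaws open and shut (so a half turn about z gives the same grasp; the last joint's range is limited). The gripper opens to 92 mm and grips with 3 to 60 N. Pads are 19 mm wide; open, the fingers measure 130 mm over their backs; the gripper's body (75 mm by 190 mm) begins 47 mm behind the grasp point.
Start: joints at [89.164, 28.699, -24.465, 88.831, 12.651, 65.22, -12.049], TCP at [178.283, -625.069, 404.729] pointing down, gripper open.
Joint ranges: [-164.97, 164.97], [-17.58, 116.51], [-87.97, 89.64], [11.32, 138.91], [-80.73, 260.73], [10.89, 115.49], [-147.41, 147.41]. Speed limits (degrees/s): [147.25, 147.25, 180, 180, 180, 180, 180].

INTERFACE

Orientations are given as a 3x3 rotation matrix whose columns are the frame's x, y, z axes.
In Python, from cell import readout, imaging, manip, nets gives the robot as it stands.
- The arm moves only by the shell command python3 -m handwheel 'ROWS' [FORCE]. ROWS is JSON, a list of rows, each an object with "gripper": the closure in counts, from 0 (fully open) to 255 (shut); "delta_pos": the shift along the tool's x, y, z in cm, a list of three; "dr": the turn, a rotation vector about the tool's x, y, z in rad, a list of three. In form: [{"gripper": gripper, "delta_pos": [x, y, z], "dr": [ax, ay, az]}, ...]. A call has 1 to 10 rows; each row shifts and turns the pose as measured when the row begins, along the tool's axes as they then stand; what a row does not reach is not made up. A row lasts 1/8 s, in which the tool goes at most 62.5 mm and 10.7 degrees, less where a joint would pass 70% of its speed; a pose out of reach is approached as far as the arm can. A call with a gripper value outside its range is refused whole. The fingers move at their own pace and stop on an object; FORCE is the grip in N (left out, the last holds). Time passes only in rows, so rows that do not move let the fingers close. It gives the time, the measured TCP pose, the force and the opening at its end, in the units of the state.
- readout.sense(): the state, without advancing time (a new reading comes with each control period).
- imaging.snapshot(name): name is "scene" or "top"; returns (picture, depth): 480x640x3 uint8, red, green, blue; 480x640 float32, mm along the optical axis (not along the pixel's ray), 0 where there is no reading.
- imaging.camera_model(name): a dict with "fx", "fy", "cx", "cy" (pixels), "origin" and "attitude" of the camera in the world. Camera axes: x right, y up, looking along -z (the intrinsics and any distortion apply to the point x, -y, -z); pixel columns grow to the right and rows downward; lengths in mm; the calibration is good to about 2 mm. A picture is of the moment at which its call begins. camera_model takes no time and is no camera call.
- manip.job_done(): hands the job in, once; it reports no verdict.
Trained networks look in the newest picture that a camera, given by its name, has taken for a name from the list of things; names that differ only in an ending like _2 or _b are one class to them, and where a whole thing is asked for, a point or a joint stands for the part that bears it (a point fixed in the world has none). Each returns a list of dicts, best first, with "conf" (0 to 1); they miss things now and then, are a little off and sometimes report something else, mostly with a low value. They report only what shows in the picture. A call takes as long as a camera call. They do not tell look-alikes from the thing itself.
- nets.trace(camera, query): "pixels" (480x640 bool, what is visible of it) and "bbox" ([left, top, right, bottom] in pixels, round what is visible of it).
- nets.spot_point(camera, query): "location" ([column, row] in pixels: a listed point, or the origin of a listed thing).
The state is a dict: "time_s": time; "qpos": joint angles; "qvel": joint speeds; "tau": joint torques, N m; "tcp_pos": TCP position; "tcp_rot": TCP orientation; "contact_force": force on the tool from outside, world axes, zero at the start; "moment": the same for the moment, N m; "finger_gap": opening from 0.0 (shut) to 1.0 (fully open).
Only numpy, scipy, OpenCV 4.12 (cv2) and the standard library are available. Lean on these libraries where they do the work, as an engineer would, in place of code of your own. Each camera call takes 0.05 s, during which the arm holds its last target. There are 200 camera calls.

## Working session

There is one attempt and no reset: what is moved stays moved. The work goes in short steps, Python scripts to look and compute and a shell command to move; the robot and the scene stay as the last step left them, time stands still between calls to the robot, and variables do not carry over. Pictures are saved under pics/ and viewed, on a budget of 10 in all, crops included, one or two more only if the job needs it, and the job is handed in when it is done.

```bash
mkdir -p pics; ls; python3 - <<'E'
from cell import readout, imaging, manip, nets
import cv2, numpy as np
s=readout.sense(); print({k:np.round(v,2).tolist() for k,v in s.items()})
ims=[]
for n in("scene","top"):
    p,d=imaging.snapshot(n); np.savez(f"{n}0.npz",p=p,d=d); cv2.imwrite(f"pics/{n}0.png",p[:,:,::-1])
    m=imaging.camera_model(n); print(n,m)
    for q in("seat_1","pivot_1","dish_1_mid","stand_1"):
        print(q,[(np.round(r["location"],1).tolist(),round(r["conf"],2)) for r in nets.spot_point(n,q)])
E
```

```text
pics
{'time_s': 0.0, 'qpos': [89.16, 28.75, -24.45, 88.89, 12.65, 65.22, -12.05], 'qvel': [0.04, 0.04, 0.08, 0.08, -0.05, -0.02, 0.04], 'tau': [-0.0, -56.66, -5.82, -27.91, -0.07, 0.03, 0.0], 'tcp_pos': [178.09, -624.75, 403.67], 'tcp_rot': [[0.96, 0.27, -0.0], [0.27, -0.96, 0.0], [0.0, -0.0, -1.0]], 'contact_force': [0.79, 0.35, 0.42], 'moment': [-0.05, 0.01, 0.01], 'finger_gap': 1.0}
scene {'fx': 551.4752811017148, 'fy': 551.4752811017148, 'cx': 324.2104318102177, 'cy': 247.43892359661243, 'origin': array([ 65.18385812, 880.45906958, 755.15336437]), 'attitude': array([[-0.88700287,  0.24480333, -0.39153192],
       [-0.46155726, -0.44466775,  0.76761676],
       [ 0.01381352,  0.86159267,  0.50741232]])}
seat_1 [([295.5, 299.5], 0.92), ([314.7, 264.2], 0.92), ([354.7, 229.1], 0.8)]
pivot_1 [([385.2, 224.9], 0.96), ([357.3, 253.9], 0.88), ([334.0, 292.6], 0.56)]
dish_1_mid [([318.3, 261.8], 0.69)]
stand_1 [([333.0, 267.4], 0.91), ([366.0, 233.4], 0.67), ([311.9, 310.2], 0.66)]
top {'fx': 586.802328276906, 'fy': 586.802328276906, 'cx': 330.616392772261, 'cy': 247.20712311665994, 'origin': array([ 457.944064  , -118.54710597, 1442.96313184]), 'attitude': array([[-0.01466039,  0.99640384, -0.08345339],
       [-0.99989134, -0.0144805 ,  0.00276042],
       [ 0.00154204,  0.08348479,  0.99650786]])}
seat_1 [([433.7, 232.2], 0.91), ([279.7, 247.4], 0.86), ([352.1, 231.9], 0.7), ([368.4, 183.3], 0.64), ([280.8, 260.8], 0.16)]
pivot_1 [([353.5, 268.2], 0.86), ([286.6, 281.9], 0.75), ([441.1, 266.0], 0.7), ([280.5, 263.7], 0.28)]
dish_1_mid [([349.0, 230.7], 0.76)]
stand_1 [([355.0, 246.1], 0.78), ([434.6, 241.9], 0.72), ([279.4, 262.1], 0.65)]
```

View pics/scene0.png

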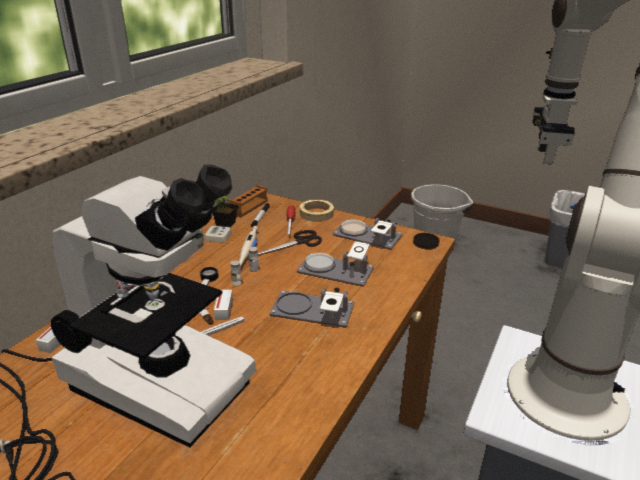

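View pics/top0.png

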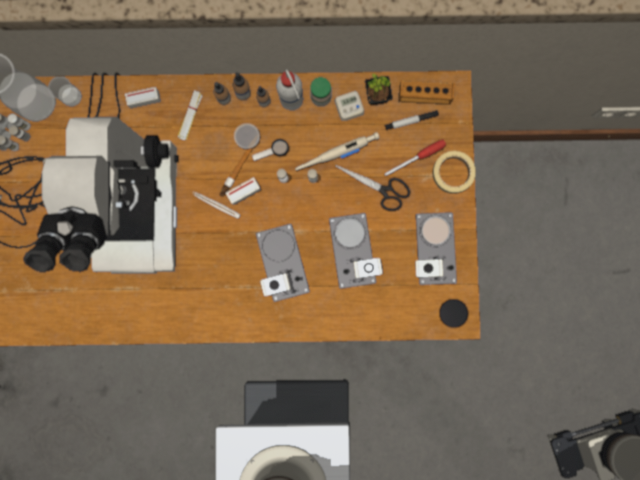

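The scene shows three stands. From left to right in the top view:
- **Left:** seat at (279,247), empty, tag lying left with the disc up, which is wrong.
- **Middle:** dish at (349,231), tag lying right with the ring up, which is wrong.
- **Right:** dish at (435,231), tag lying left with the disc up, which is right.

The black dish at (454,313) is a look-alike.

```bash
cat > h.py <<'E'
import numpy as np
from cell import readout, imaging, nets
def ray(n,px):
    m=imaging.camera_model(n); d=np.array([(px[0]-m["cx"])/m["fx"],-(px[1]-m["cy"])/m["fy"],-1.])
    return np.array(m["origin"]),np.array(m["attitude"])@d
def onz(n,px,z):
    o,d=ray(n,px); return o+d*(z-o[2])/d[2]
def tri(a,b):
    A=np.zeros((3,3));B=np.zeros(3);R=[ray("scene",a),ray("top",b)]
    for o,d in R:
        d=d/np.linalg.norm(d);P=np.eye(3)-np.outer(d,d);A+=P;B+=P@o
    x=np.linalg.solve(A,B)
    return x,[np.linalg.norm(np.cross(x-o,d/np.linalg.norm(d))) for o,d in R]
def cloud(n,d):
    m=imaging.camera_model(n); v,u=np.mgrid[0:480,0:640]
    c=np.stack([(u-m["cx"])/m["fx"]*d,-(v-m["cy"])/m["fy"]*d,-d],-1)
    return c@np.array(m["attitude"]).T+m["origin"]
E
cat > g.py <<'E'
from h import *
import cv2
S={"L":((295.5,299.5),(279.7,247.4),(334,292.6),(286.6,281.9)),"M":((314.7,264.2),(352.1,231.9),(357.3,253.9),(353.5,268.2)),"R":((354.7,229.1),(433.7,232.2),(385.2,224.9),(441.1,266))}
for k,(a,b,c,d) in S.items():
    print(k,"seat tri",*[np.round(x,1) for x in tri(a,b)],"z8 top",onz("top",b,8).round(1),"| pivot tri",*[np.round(x,1) for x in tri(c,d)],"z50 top",onz("top",d,50).round(1),"scene",onz("scene",c,50).round(1))
f=np.load("top0.npz"); P=cloud("top",f["d"]); p=f["p"].astype(int)
for k,(a,b,c,d) in S.items():
    pv=onz("top",d,50); st=onz("top",b,8)
    near=np.linalg.norm(P[...,:2]-pv[:2],axis=-1)<85
    w=near&(P[...,2]>38)&(P[...,2]<62)&(p.min(-1)>170)
    q=P[w]; r=cv2.minAreaRect(q[:,:2].astype(np.float32))
    print(k,"white",w.sum(),"rect",np.round(r[0],1),np.round(r[1],1),round(r[2],1),"z",np.percentile(q[:,2],[10,50,90]).round(1))
    near=np.linalg.norm(P[...,:2]-(0.5*pv+0.5*st)[:2],axis=-1)<115
    w=near&(P[...,2]>4)&(P[...,2]<12)&(p.max(-1)-p.min(-1)<25)
    r=cv2.minAreaRect(P[w][:,:2].astype(np.float32)); print("  plate",w.sum(),np.round(r[0],1),np.round(r[1],1),round(r[2],1))
E
python3 g.py
```

```text
L seat tri [580.9   2.7  18.3] [2.6 2.6] z8 top [579.5   2.4   8. ] | pivot tri [495.  -16.6  54.7] [1.6 1.6] z50 top [493.6 -16.9  50. ] scene [499.4 -22.   50. ]
M seat tri [ 621.8 -173.3    2.7] [6.6 6.6] z8 top [ 615.1 -175.9    8. ] | pivot tri [ 519.  -177.2   62.6] [4.5 4.5] z50 top [ 523.8 -176.    50. ] scene [ 523.  -197.9   50. ]
R seat tri [ 610.8 -376.1   11.7] [0.3 0.3] z8 top [ 611.5 -376.6    8. ] | pivot tri [ 525.4 -386.    42.6] [1. 1.] z50 top [ 526.  -384.3   50. ] scene [ 519.8 -373.3   50. ]
L white 348 rect [487.6  10.9] [38.7 63.3] 14.2 z [49.1 52.8 56.4]
  plate 1627 [543.2  -3. ] [172.4  91. ] 14.2
M white 349 rect [ 524.3 -208.6] [38.7 62.4] 7.3 z [50.3 55.3 60. ]
  plate 1103 [ 570.1 -175. ] [173.2  89.2] 7.7
R white 350 rect [ 521.7 -354.7] [63.5 38.5] 89.9 z [48.6 52.6 56.8]
  plate 1040 [ 572.5 -380.5] [172.7  90.3] 0.9
```

```bash
python3 -m handwheel '[{"gripper":255,"delta_pos":[4,0,0],"dr":[0,0,0]},{"gripper":255,"delta_pos":[4,0,0],"dr":[0,0,-0.15]},{"gripper":255,"delta_pos":[4,-2,0],"dr":[0,0,-0.15]},{"gripper":255,"delta_pos":[4,-2,0],"dr":[0,0,-0.15]}]' 10; python3 -c "
from h import *
s=readout.sense();print(s['qpos'],s['tcp_pos'],s['tcp_rot'],s['finger_gap'])"
```

```text
time_s: 1.0
tcp_pos: [305.2, -531.2, 404.1]
tcp_rot: [[0.744, 0.668, -0.001], [0.668, -0.744, -0.002], [-0.002, 0.001, -1.0]]
contact_force: [0.3, 0.5, -0.4]
finger_gap: 0.612
[ 81.86276746  26.25475337 -32.49491642  94.38780208  15.51010004
  63.80947649  -2.92739525] [ 305.15850491 -531.18963709  404.10767523] [[ 7.44149896e-01  6.68011607e-01 -1.19345062e-03]
 [ 6.68008194e-01 -7.44150261e-01 -2.33279097e-03]
 [-2.44643804e-03  9.38711361e-04 -9.99996567e-01]] 0.6119276084152634
```

The plate fits agree with the task text. The middle and left tags are wrong. I'm writing a helper that gives moves in tool axes.

```bash
cat > rel.py <<'E'
# usage: rel.py STAND TILT  u,v,z ...   -> tip position in stand (pivot) axes and tool-axis steps (cm) between waypoints
import sys; from h import *; from scipy.spatial.transform import Rotation as Ro
ST={"M":((519,-180),7.5),"L":((491.5,-16.5),14.2)}
(c,yaw),t=ST[sys.argv[1]],float(sys.argv[2])
Z=Ro.from_euler("z",yaw,degrees=True).as_matrix()       # cols ex, ey, up
B=np.column_stack([Z[:,1],Z[:,0],-Z[:,2]])              # untilted tool x=ey, y=ex, z=down
G=B@Ro.from_rotvec([0,t,0]).as_matrix()
s=readout.sense(); R=np.array(s["tcp_rot"]); tip=np.array(s["tcp_pos"])+178*R[:,2]
d=Z.T@(tip-[*c,0]); print("tip u,v,z",d[[1,0,2]].round(1),"rot err tool",Ro.from_matrix(R.T@G).as_rotvec().round(3),"F stand u,v,z",(Z.T@s["contact_force"])[[1,0,2]].round(1),"t",round(s["time_s"],2),"q",np.round(s["qpos"]),"gap",round(s["finger_gap"],2))
W=[np.array(s["tcp_pos"])] if 0 else None
cur=tip; first=True
for a in sys.argv[3:]:
    u,v,z=map(float,a.split(",")); g=np.array([*c,0])+Z@[v,u,z]
    if first: cur=np.array(s["tcp_pos"]); dd=R.T@((g-178*G[:,2])-cur); first=False   # incl. turning, in present tool axes
    else: dd=G.T@(g-cur)
    print(a,(dd/10).round(2)); cur=g
E
python3 rel.py M 0.45 -110,0,125
```

```text
tip u,v,z [-320.7 -258.1  226.1] rot err tool [ 0.218  0.417 -0.953] F stand u,v,z [ 0.5  0.4 -0.4] t 1.0 q [ 82.  26. -32.  94.  16.  64.  -3.] gap 0.61
-110,0,125 [28.81  3.6  11.82]
```

```bash
python3 -m handwheel '[{"gripper":255,"delta_pos":[4,1,0],"dr":[0,0,-0.17]},{"gripper":255,"delta_pos":[4,2,0],"dr":[0,0,-0.17]},{"gripper":255,"delta_pos":[4,2,0],"dr":[0,0,-0.17]},{"gripper":255,"delta_pos":[3,3,0],"dr":[0,0,-0.17]},{"gripper":255,"delta_pos":[3,3,0],"dr":[0,0,-0.17]},{"gripper":255,"delta_pos":[2,3,0],"dr":[0,0,-0.1]},{"gripper":255,"delta_pos":[0,0,0],"dr":[0,0,0]}]'; python3 rel.py M 0.45 -110,0,125
```

```text
time_s: 1.88
tcp_pos: [527.5, -392.2, 404.8]
tcp_rot: [[-0.148, 0.989, 0.001], [0.989, 0.148, -0.003], [-0.003, 0.0, -1.0]]
contact_force: [-0.1, -0.2, 0.3]
finger_gap: 0.002
tip u,v,z [-212.   -19.2  226.8] rot err tool [-0.003  0.453  0.017] F stand u,v,z [-0.2 -0.2  0.3] t 1.88 q [ 65.  35. -46.  87.  26.  69.  24.] gap 0.0
-110,0,125 [ 2.41  1.96 11.95]
```

```bash
python3 -m handwheel '[{"gripper":255,"delta_pos":[1,0.7,2],"dr":[0,0.15,0]},{"gripper":255,"delta_pos":[1,0.7,2],"dr":[0,0.15,0]},{"gripper":255,"delta_pos":[1,0.6,2],"dr":[0,0.15,0.015]},{"gripper":255,"delta_pos":[0,0,0],"dr":[0,0,0]}]'; python3 rel.py M 0.45 -110,0,125 -68,0,31
```

```text
time_s: 2.38
tcp_pos: [539.7, -354.5, 349.2]
tcp_rot: [[-0.11, 0.992, -0.063], [0.892, 0.126, 0.434], [0.438, -0.009, -0.899]]
contact_force: [-0.2, 0.0, 0.9]
finger_gap: 0.008
tip u,v,z [-97.6  -3.4 189.2] rot err tool [-0.006 -0.004 -0.008] F stand u,v,z [ 0.  -0.2  0.9] t 2.38 q [ 67.  46. -50.  83.  11.  78.  26.] gap 0.01
-110,0,125 [-3.85  0.29  5.23]
-68,0,31 [-0.31  0.   10.29]
```

```bash
python3 -m handwheel '[{"gripper":255,"delta_pos":[-2,0.15,2.6],"dr":[0,0,0]},{"gripper":255,"delta_pos":[-1.9,0.15,2.6],"dr":[0,0,0]},{"gripper":255,"delta_pos":[0,0,2],"dr":[0,0,0]},{"gripper":255,"delta_pos":[0,0,2],"dr":[0,0,0]},{"gripper":255,"delta_pos":[0,0,0],"dr":[0,0,0]}]'; python3 rel.py M 0.45 -68,0,31; python3 - <<'E'
from h import *; import cv2
o=[]
p,_=imaging.snapshot("top"); o.append(cv2.resize(p[200:320,240:480],(800,400),interpolation=3))
p,_=imaging.snapshot("scene"); o.append(cv2.resize(p[200:320,260:460],(333,200)))
cv2.imwrite("pics/c1.png",np.vstack([o[0],np.pad(o[1],((0,0),(0,467),(0,0)))])[:,:,::-1])
E
```

```text
time_s: 3.0
tcp_pos: [539.6, -358.3, 251.5]
tcp_rot: [[-0.106, 0.993, -0.055], [0.904, 0.119, 0.41], [0.414, -0.006, -0.91]]
contact_force: [0.1, 0.6, -0.5]
finger_gap: 0.004
tip u,v,z [-105.8   -3.    89.4] rot err tool [-0.001  0.023 -0.013] F stand u,v,z [ 0.6  0.2 -0.5] t 3.0 q [ 65.  51. -47.  87.  16.  69.  26.] gap 0.0
-68,0,31 [0.61 0.28 6.89]
```

View pics/c1.png

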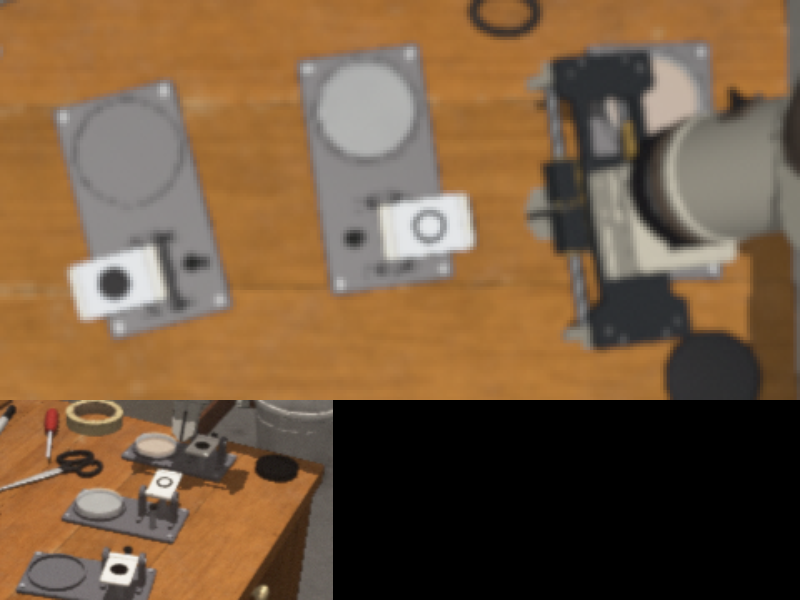

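The gripper is in the gap to the right of the middle tag at crop (430,225) and in line with it. Nothing is touched. I'll lower it under the bead.

```bash
python3 -m handwheel '[{"gripper":255,"delta_pos":[0.2,0.1,2],"dr":[0,0.02,-0.01]},{"gripper":255,"delta_pos":[0.2,0.1,2],"dr":[0,0,0]},{"gripper":255,"delta_pos":[0.2,0.1,1.5],"dr":[0,0,0]},{"gripper":255,"delta_pos":[0,0,1],"dr":[0,0,0]},{"gripper":255,"delta_pos":[0,0,0],"dr":[0,0,0]}]'; python3 rel.py M 0.45 -68,0,31 -62,0,31 -54,0,58.7 -34,0,79 -6,0,90 1,0,90 12,0,86 22,0,79 29,0,70 37,0,64 39,0,56
```

```text
time_s: 3.72
tcp_pos: [540.1, -325.6, 196.1]
tcp_rot: [[-0.116, 0.992, -0.051], [0.896, 0.127, 0.425], [0.428, 0.004, -0.904]]
contact_force: [0.7, 0.1, 1.0]
finger_gap: 0.003
tip u,v,z [-70.8   2.8  35.2] rot err tool [ 0.005  0.007 -0.002] F stand u,v,z [-0.   0.7  1. ] t 3.73 q [ 64.  55. -46.  90.  17.  63.  25.] gap 0.0
-68,0,31 [-0.06 -0.19  0.5 ]
-62,0,31 [0.54 0.   0.26]
-54,0,58.7 [ 1.93 -0.   -2.15]
-34,0,79 [ 2.68  0.   -0.96]
-6,0,90 [ 3.   -0.    0.23]
1,0,90 [0.63 0.   0.3 ]
12,0,86 [ 0.82 -0.    0.84]
22,0,79 [ 0.6  -0.    1.07]
29,0,70 [0.24 0.   1.11]
37,0,64 [0.46 0.   0.89]
39,0,56 [-0.17 -0.    0.81]
```

```bash
python3 -m handwheel '[{"gripper":255,"delta_pos":[0.2,-0.1,0.4],"dr":[0,0,0]},{"gripper":255,"delta_pos":[0.5,0,0.2],"dr":[0,0,0]},{"gripper":255,"delta_pos":[0.5,0,-0.5],"dr":[0,0,0]},{"gripper":255,"delta_pos":[0.5,0,-0.5],"dr":[0,0,0]},{"gripper":255,"delta_pos":[0.5,0,-0.5],"dr":[0,0,0]},{"gripper":255,"delta_pos":[0.6,0,-0.5],"dr":[0,0,0]},{"gripper":255,"delta_pos":[0,0,0],"dr":[0,0,0]}]'; python3 rel.py M 0.45 -54,0,58.7 -34,0,79 -6,0,90; python3 - <<'E'
from h import *; import cv2
p,_=imaging.snapshot("scene"); cv2.imwrite("pics/c2.png",cv2.resize(p[200:320,280:440],(640,480),interpolation=2)[:,:,::-1])
E
```

```text
time_s: 4.6
tcp_pos: [537.0, -306.4, 224.7]
tcp_rot: [[-0.116, 0.992, -0.047], [0.897, 0.125, 0.423], [0.426, 0.007, -0.905]]
contact_force: [0.5, 0.1, 0.6]
finger_gap: 0.004
tip u,v,z [-52.    2.8  63.6] rot err tool [ 0.008  0.01  -0.002] F stand u,v,z [0.  0.5 0.6] t 4.6 q [ 64.  51. -47.  92.  15.  63.  24.] gap 0.0
-54,0,58.7 [-0.58 -0.14  0.36]
-34,0,79 [ 2.68  0.   -0.96]
-6,0,90 [ 3.   -0.    0.23]
```

View pics/c2.png

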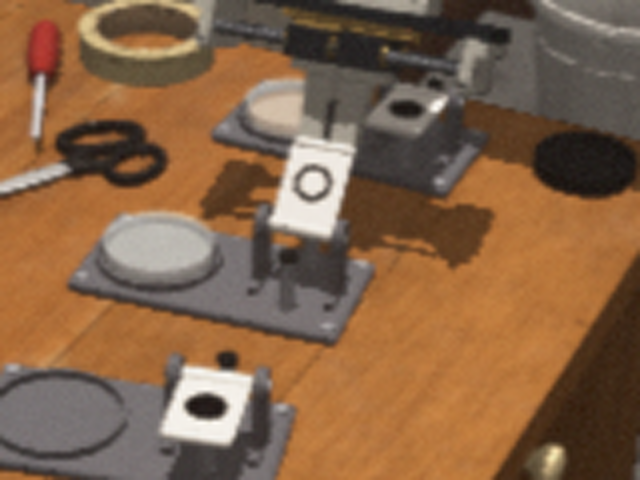

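The middle tag, crop (313,183), is raised about 35° on the fingertip. I'll carry on over the top.

```bash
python3 -m handwheel '[{"gripper":255,"delta_pos":[0.8,-0.1,-0.2],"dr":[0,0,0]},{"gripper":255,"delta_pos":[0.8,0,-0.2],"dr":[0,0,0]},{"gripper":255,"delta_pos":[0.8,0,-0.2],"dr":[0,0,0]},{"gripper":255,"delta_pos":[1,0,0],"dr":[0,0,0]},{"gripper":255,"delta_pos":[1,0,0],"dr":[0,0,0]},{"gripper":255,"delta_pos":[1,0,0.2],"dr":[0,0,0]},{"gripper":255,"delta_pos":[0.6,0,0.3],"dr":[0,0,0]},{"gripper":255,"delta_pos":[0,0,0],"dr":[0,0,0]}]'; python3 rel.py M 0.45 1,0,90 12,0,86 22,0,79 29,0,70 37,0,64 39,0,56
```

```text
time_s: 5.65
tcp_pos: [528.2, -248.5, 252.4]
tcp_rot: [[-0.117, 0.992, -0.049], [0.897, 0.127, 0.424], [0.426, 0.006, -0.905]]
contact_force: [0.2, 0.6, -0.2]
finger_gap: 0.003
tip u,v,z [ 6.8  1.4 91.3] rot err tool [ 0.007  0.01  -0.001] F stand u,v,z [ 0.6  0.3 -0.2] t 5.65 q [ 63.  47. -50.  98.  13.  61.  20.] gap 0.0
1,0,90 [-0.75 -0.02 -0.12]
12,0,86 [ 0.82 -0.    0.84]
22,0,79 [ 0.6  -0.    1.07]
29,0,70 [0.24 0.   1.11]
37,0,64 [0.46 0.   0.89]
39,0,56 [-0.17 -0.    0.81]
```

```bash
python3 -m handwheel '[{"gripper":255,"delta_pos":[0.3,-0.1,0.7],"dr":[0,0,0]},{"gripper":255,"delta_pos":[0.6,0,1.1],"dr":[0,0,0]},{"gripper":255,"delta_pos":[0.3,0,1.1],"dr":[0,0,0]},{"gripper":255,"delta_pos":[0.4,0,0.8],"dr":[0,0,0]},{"gripper":255,"delta_pos":[0,0,0.3],"dr":[0,0,0]},{"gripper":255,"delta_pos":[0,0,0],"dr":[0,0,0]}]'; python3 rel.py M 0.45 39,0,57
```

```text
time_s: 6.4
tcp_pos: [522.8, -215.3, 220.0]
tcp_rot: [[-0.116, 0.992, -0.05], [0.897, 0.126, 0.424], [0.427, 0.005, -0.904]]
contact_force: [-0.6, -0.0, 0.2]
finger_gap: 0.006
tip u,v,z [40.6  0.3 59. ] rot err tool [ 0.006  0.008 -0.002] F stand u,v,z [ 0.  -0.6  0.2] t 6.4 q [ 61.  48. -49. 102.  14.  56.  18.] gap 0.01
39,0,57 [-0.38  0.08  0.12]
```

```bash
python3 -m handwheel '[{"gripper":255,"delta_pos":[-0.13,0,0.27],"dr":[0,0,0]},{"gripper":255,"delta_pos":[0,0,0],"dr":[0,0,0]}]'; python3 -m handwheel '[{"gripper":255,"delta_pos":[-0.1,0,0.2],"dr":[0,0,0]},{"gripper":255,"delta_pos":[0,0,0],"dr":[0,0,0]}]'; python3 rel.py M 0.45 39,0,57; python3 - <<'E'
from h import *; import cv2
p,_=imaging.snapshot("scene"); cv2.imwrite("pics/c3.png",cv2.resize(p[200:320,280:440],(640,480),interpolation=2)[:,:,::-1])
E
```

```text
time_s: 6.65
tcp_pos: [523.1, -215.3, 217.3]
tcp_rot: [[-0.116, 0.992, -0.049], [0.896, 0.126, 0.425], [0.428, 0.005, -0.904]]
contact_force: [-0.6, 0.1, 1.7]
finger_gap: 0.005
time_s: 6.9
tcp_pos: [523.3, -215.3, 216.8]
tcp_rot: [[-0.116, 0.992, -0.05], [0.896, 0.126, 0.425], [0.428, 0.005, -0.904]]
contact_force: [-2.5, -0.4, 4.8]
finger_gap: 0.006
tip u,v,z [40.7  0.8 55.9] rot err tool [ 0.006  0.007 -0.002] F stand u,v,z [-0.1 -2.6  4.8] t 6.9 q [ 61.  48. -49. 102.  14.  55.  18.] gap 0.01
39,0,57 [-0.24  0.03 -0.17]
```

View pics/c3.png

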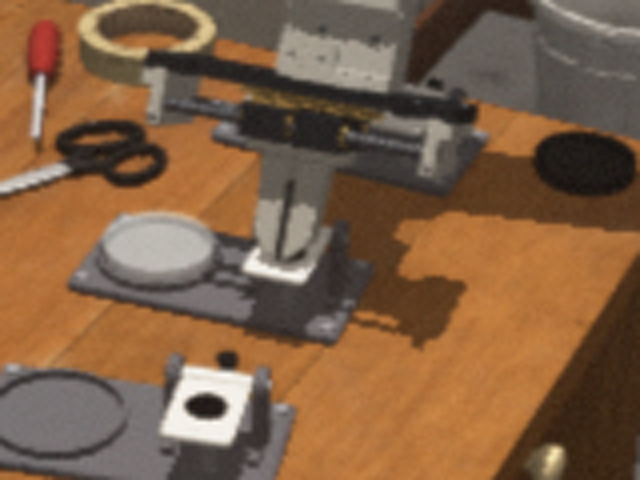

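The middle tag lies flat under the fingertip with a 4.8 N press. I'll lift off and check the microscope clearance for the left tag.

```bash
python3 -m handwheel '[{"gripper":255,"delta_pos":[0,0,-2],"dr":[0,0,0]},{"gripper":255,"delta_pos":[0,0,-4],"dr":[0,0,0]},{"gripper":255,"delta_pos":[0,0,-5],"dr":[0,-0.15,0]},{"gripper":255,"delta_pos":[0,0,-5],"dr":[0,-0.15,0]},{"gripper":255,"delta_pos":[0,0,-3],"dr":[0,-0.15,0]},{"gripper":255,"delta_pos":[0,0,0],"dr":[0,-0.15,0]},{"gripper":255,"delta_pos":[0,0,0],"dr":[0,-0.15,0]}]'; python3 rel.py L -0.3 110,0,160; python3 - <<'E'
from h import *
P=cloud("top",np.load("top0.npz")["d"])
for z in (30,100,200,300,400):
    q=P[(P[...,2]>z)&(P[...,0]>350)&(P[...,0]<800)&(P[...,1]>70)]
    print(z,"ymin",np.percentile(q[:,1],1).round(),"xmin",np.percentile(q[:,0],1).round(), "ymin for x<560",q[q[:,0]<560][:,1].min().round() if (q[:,0]<560).any() else None)
E
```

```text
time_s: 7.82
tcp_pos: [530.1, -286.6, 399.0]
tcp_rot: [[-0.111, 0.993, 0.046], [0.939, 0.12, -0.321], [-0.324, 0.007, -0.946]]
contact_force: [0.0, -0.3, -0.4]
finger_gap: 0.006
tip u,v,z [-328.7  -35.   230.6] rot err tool [-0.033  0.03  -0.123] F stand u,v,z [-0.3 -0.1 -0.4] t 7.83 q [ 52.  24. -40. 101.  40.  58.   1.] gap 0.01
110,0,160 [43.29 -2.7  -7.56]
30 ymin 245.0 xmin 515.0 ymin for x<560 248.0
100 ymin 256.0 xmin 514.0 ymin for x<560 290.0
200 ymin 264.0 xmin 513.0 ymin for x<560 290.0
300 ymin 291.0 xmin 512.0 ymin for x<560 290.0
400 ymin 293.0 xmin 510.0 ymin for x<560 290.0
```

```bash
python3 -m handwheel '[{"gripper":255,"delta_pos":[5,0,-2],"dr":[0,0,-0.03]},{"gripper":255,"delta_pos":[5.5,0,-2],"dr":[0,0,-0.03]},{"gripper":255,"delta_pos":[5.5,-0.5,-2],"dr":[0,0,-0.03]},{"gripper":255,"delta_pos":[5.5,-0.5,-1.5],"dr":[-0.03,0.03,-0.03]},{"gripper":255,"delta_pos":[5.5,-0.5,-0.5],"dr":[0,0,0]},{"gripper":255,"delta_pos":[5.5,-0.5,0],"dr":[0,0,0]},{"gripper":255,"delta_pos":[5.5,-0.5,0],"dr":[0,0,0]},{"gripper":255,"delta_pos":[0,0,0],"dr":[0,0,0]}]'; python3 rel.py L -0.3 100,0,150 67,0,31
```

```text
time_s: 8.82
tcp_pos: [426.2, 98.1, 356.3]
tcp_rot: [[-0.235, 0.969, 0.08], [0.924, 0.248, -0.29], [-0.301, 0.006, -0.954]]
contact_force: [-0.3, -1.5, 0.1]
finger_gap: 0.003
tip u,v,z [ 73.6 -34.1 186.5] rot err tool [0.006 0.005 0.001] F stand u,v,z [-1.3 -0.7  0.1] t 8.82 q [ 24.  16. -54. 120.  36.  60. -36.] gap 0.0
100,0,150 [3.52 3.51 2.71]
67,0,31 [ 0.36  0.   12.34]
```

```bash
python3 -m handwheel '[{"gripper":255,"delta_pos":[2,1.8,1.4],"dr":[0,0,0]},{"gripper":255,"delta_pos":[2,1.7,1.4],"dr":[0,0,0]},{"gripper":255,"delta_pos":[0,0,3],"dr":[0,0,0]},{"gripper":255,"delta_pos":[0,0,3],"dr":[0,0,0]},{"gripper":255,"delta_pos":[0,0,0],"dr":[0,0,0]}]'; python3 rel.py L -0.3 70,0,31; python3 - <<'E'
from h import *; import cv2
p,_=imaging.snapshot("scene"); cv2.imwrite("pics/c4.png",cv2.resize(p[120:420,200:500],(600,600),interpolation=2)[:,:,::-1])
E
```

```text
time_s: 9.45
tcp_pos: [461.8, 115.4, 259.2]
tcp_rot: [[-0.23, 0.97, 0.083], [0.924, 0.244, -0.293], [-0.304, 0.009, -0.953]]
contact_force: [-0.2, 0.2, 0.0]
finger_gap: 0.005
tip u,v,z [81.   5.1 89.6] rot err tool [ 0.009  0.009 -0.004] F stand u,v,z [ 0.2 -0.1  0. ] t 9.45 q [ 14.  31. -47. 119.  50.  56. -50.] gap 0.01
70,0,31 [ 0.57 -0.41  5.91]
```

View pics/c4.png

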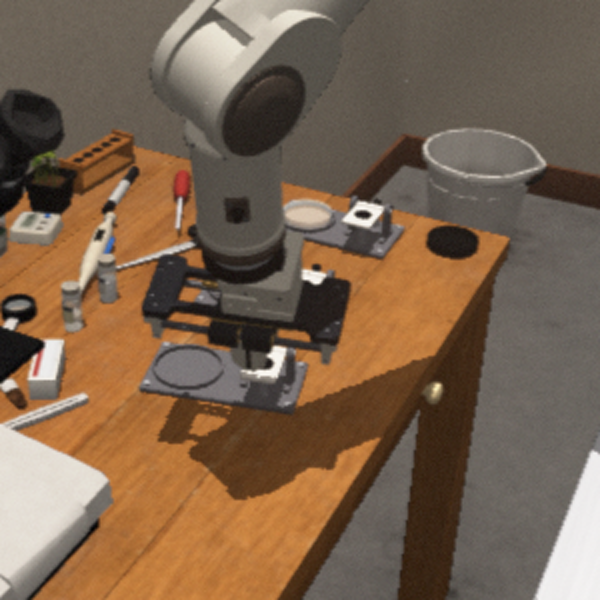

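The left tag (crop 265,362) is just to the right of the fingers, and the arm is clear of the microscope. I'll lower under the bead.

```bash
python3 -m handwheel '[{"gripper":255,"delta_pos":[0.3,-0.2,2],"dr":[0,0,0]},{"gripper":255,"delta_pos":[0.3,-0.2,2],"dr":[0,0,0]},{"gripper":255,"delta_pos":[0,0,1.4],"dr":[0,0,0]},{"gripper":255,"delta_pos":[0,0,0],"dr":[0,0,0]}]'; python3 rel.py L -0.3 70,0,31 64,0,31 56,0,58 36,0,79 7,0,89 -1,0,91 -12,0,87 -21,0,80 -29,0,71 -38,0,62.5 -39,0,57
```

```text
time_s: 10.0
tcp_pos: [465.1, 105.1, 211.1]
tcp_rot: [[-0.225, 0.97, 0.094], [0.925, 0.243, -0.291], [-0.305, 0.021, -0.952]]
contact_force: [-0.3, -1.0, -0.2]
finger_gap: 0.006
tip u,v,z [70.1  7.7 41.6] rot err tool [ 0.02   0.01  -0.008] F stand u,v,z [-0.9 -0.6 -0.2] t 10.0 q [ 12.  35. -43. 121.  56.  51. -55.] gap 0.01
70,0,31 [ 0.14 -0.44  1.  ]
64,0,31 [-0.57  0.    0.18]
56,0,58 [-1.56  0.   -2.34]
36,0,79 [-2.53 -0.   -1.42]
7,0,89 [-3.07  0.   -0.1 ]
-1,0,91 [-0.82  0.    0.05]
-12,0,87 [-0.93  0.    0.71]
-21,0,80 [-0.65 -0.    0.93]
-29,0,71 [-0.5  0.   1.1]
-38,0,62.5 [-0.61 -0.    1.08]
-39,0,57 [ 0.07 -0.    0.55]
```

```bash
python3 -m handwheel '[{"gripper":255,"delta_pos":[0.1,-0.5,1.1],"dr":[0.02,0.01,0]},{"gripper":255,"delta_pos":[0,-0.2,0.1],"dr":[0.01,0,0]},{"gripper":255,"delta_pos":[-0.6,0,0.1],"dr":[0,0,0]},{"gripper":255,"delta_pos":[-0.4,0,-0.6],"dr":[0,0,0]},{"gripper":255,"delta_pos":[-0.4,0,-0.6],"dr":[0,0,0]},{"gripper":255,"delta_pos":[-0.4,0,-0.6],"dr":[0,0,0]},{"gripper":255,"delta_pos":[-0.4,0,-0.6],"dr":[0,0,0]},{"gripper":255,"delta_pos":[0,0,0],"dr":[0,0,0]}]'; python3 rel.py L -0.3 56,0,58 36,0,79; python3 - <<'E'
from h import *; import cv2
p,_=imaging.snapshot("scene"); cv2.imwrite("pics/c5.png",cv2.resize(p[220:340,240:400],(640,480),interpolation=2)[:,:,::-1])
E
```

```text
time_s: 11.0
tcp_pos: [463.1, 88.1, 230.8]
tcp_rot: [[-0.228, 0.972, 0.064], [0.929, 0.236, -0.284], [-0.291, -0.005, -0.957]]
contact_force: [-0.5, 1.9, 1.1]
finger_gap: 0.006
tip u,v,z [56.6 -3.2 60.5] rot err tool [-0.008 -0.005 -0.007] F stand u,v,z [ 2.  -0.   1.1] t 11.0 q [ 16.  33. -45. 121.  52.  53. -50.] gap 0.01
56,0,58 [0.1  0.19 0.26]
36,0,79 [-2.53 -0.   -1.42]
```

View pics/c5.png

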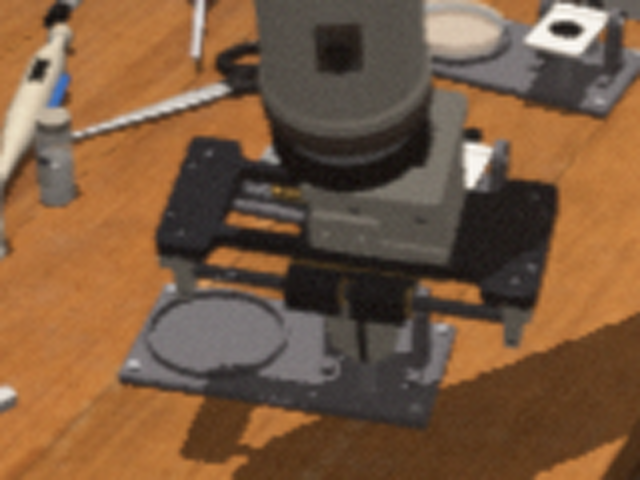

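The left tag is no longer visible in front of the fingers (crop 365,350), so it is raised behind them. The contact force is about 2 N. I'll continue over.

```bash
python3 -m handwheel '[{"gripper":255,"delta_pos":[-0.8,0.1,-0.4],"dr":[0,0,0]},{"gripper":255,"delta_pos":[-0.8,0.1,-0.4],"dr":[0,0,0]},{"gripper":255,"delta_pos":[-0.8,0,-0.4],"dr":[0,0,0]},{"gripper":255,"delta_pos":[-1,0,-0.1],"dr":[0,0,0]},{"gripper":255,"delta_pos":[-1,0,0],"dr":[0,0,0]},{"gripper":255,"delta_pos":[-1,0,0],"dr":[0,0,0]},{"gripper":255,"delta_pos":[-0.8,0,0],"dr":[0,0,0]},{"gripper":255,"delta_pos":[0,0,0],"dr":[0,0,0]}]'; python3 rel.py L -0.3 -1,0,91 -12,0,87 -21,0,80 -29,0,71 -38,0,62.5 -39,0,58
```

```text
time_s: 12.05
tcp_pos: [479.5, 29.2, 263.0]
tcp_rot: [[-0.226, 0.972, 0.063], [0.929, 0.234, -0.286], [-0.292, -0.006, -0.956]]
contact_force: [-0.3, 1.1, 0.1]
finger_gap: 0.01
tip u,v,z [-4.8 -2.  92.8] rot err tool [-0.009 -0.003 -0.009] F stand u,v,z [ 1.2 -0.   0.1] t 12.05 q [ 25.  29. -45. 120.  49.  53. -40.] gap 0.01
-1,0,91 [0.48 0.04 0.06]
-12,0,87 [-0.93  0.    0.71]
-21,0,80 [-0.65 -0.    0.93]
-29,0,71 [-0.5  0.   1.1]
-38,0,62.5 [-0.61 -0.    1.08]
-39,0,58 [ 0.04 -0.    0.46]
```

```bash
python3 -m handwheel '[{"gripper":255,"delta_pos":[-0.5,0.1,0.8],"dr":[0,0,0]},{"gripper":255,"delta_pos":[-0.7,0,0.9],"dr":[0,0,0]},{"gripper":255,"delta_pos":[-0.5,0,1.1],"dr":[0,0,0]},{"gripper":255,"delta_pos":[-0.5,0,0.8],"dr":[0,0,0]},{"gripper":255,"delta_pos":[0.1,0,0.2],"dr":[0,0,0]},{"gripper":255,"delta_pos":[0,0,0],"dr":[0,0,0]}]'; python3 rel.py L -0.3 -39,0,57
```

```text
time_s: 12.8
tcp_pos: [487.9, -3.0, 229.7]
tcp_rot: [[-0.227, 0.972, 0.061], [0.929, 0.235, -0.286], [-0.292, -0.008, -0.956]]
contact_force: [-1.0, 0.5, 1.1]
finger_gap: 0.005
tip u,v,z [-38.   -2.1  59.5] rot err tool [-0.011 -0.004 -0.008] F stand u,v,z [ 0.8 -0.8  1.1] t 12.8 q [ 26.  33. -42. 120.  54.  50. -40.] gap 0.0
-39,0,57 [0.05 0.02 0.27]
```

```bash
python3 -m handwheel '[{"gripper":255,"delta_pos":[0.1,0,0.25],"dr":[0,0,0]},{"gripper":255,"delta_pos":[0,0,0],"dr":[0,0,0]}]'; python3 -m handwheel '[{"gripper":255,"delta_pos":[0.1,0,0.25],"dr":[0,0,0]},{"gripper":255,"delta_pos":[0,0,0],"dr":[0,0,0]}]';python3 rel.py L -0.3 -39,0,57
```

```text
time_s: 13.05
tcp_pos: [487.9, -2.4, 227.2]
tcp_rot: [[-0.227, 0.972, 0.062], [0.929, 0.235, -0.286], [-0.292, -0.007, -0.956]]
contact_force: [0.3, -0.0, -0.0]
finger_gap: 0.001
time_s: 13.3
tcp_pos: [488.1, -2.1, 225.0]
tcp_rot: [[-0.227, 0.972, 0.063], [0.929, 0.235, -0.286], [-0.293, -0.007, -0.956]]
contact_force: [-0.6, -0.2, 2.4]
finger_gap: 0.002
tip u,v,z [-37.4  -1.4  54.8] rot err tool [-0.009 -0.002 -0.008] F stand u,v,z [-0.1 -0.6  2.4] t 13.3 q [ 25.  33. -42. 120.  55.  49. -41.] gap 0.0
-39,0,57 [-0.18 -0.02 -0.16]
```

One more small press, then I'll retreat and look.

```bash
python3 -m handwheel '[{"gripper":255,"delta_pos":[0.05,0,0.25],"dr":[0,0,0]},{"gripper":255,"delta_pos":[0,0,0],"dr":[0,0,0]}]'; python3 -m handwheel '[{"gripper":255,"delta_pos":[0,0,-2],"dr":[0,0,0]},{"gripper":255,"delta_pos":[0,0,-4],"dr":[0,0,0]},{"gripper":255,"delta_pos":[0,-3,-5],"dr":[0,0.1,0]},{"gripper":255,"delta_pos":[0,-5,-5],"dr":[0,0.1,0]},{"gripper":255,"delta_pos":[0,-5,0],"dr":[0,0.1,0]},{"gripper":255,"delta_pos":[0,-5,0],"dr":[0,0,0]},{"gripper":255,"delta_pos":[0,0,0],"dr":[0,0,0]},{"gripper":255,"delta_pos":[0,0,0],"dr":[0,0,0]}]'; python3 - <<'E'
from h import *; import cv2
p,d=imaging.snapshot("top"); a=cv2.resize(p[200:320,240:480],(800,400),interpolation=2)
P=cloud("top",d)
for k,c,yaw in(("L",(491.5,-16.5),14.2),("M",(519,-180),7.5),("R",(519,-381),.9)):
    y=np.radians(yaw);e=np.array([-np.sin(y),np.cos(y)])
    w=(np.linalg.norm(P[...,:2]-c,axis=-1)<75)&(P[...,2]>38)&(P[...,2]<120)&(p.min(-1)>150); q=P[w]; u=(q[:,:2]-c)@e
    if w.sum()>20: print(k,w.sum(),"u",np.percentile(u,[2,98]).round(),"z",np.median(q[:,2]).round(1),"slope",np.polyfit(u,q[:,2],1)[0].round(3))
p,d=imaging.snapshot("scene"); b=cv2.resize(p[200:320,260:460],(333,200))
cv2.imwrite("pics/c6.png",np.vstack([a,np.pad(b,((0,0),(0,467),(0,0)))])[:,:,::-1])
E
```

```text
time_s: 13.55
tcp_pos: [488.0, -1.5, 224.4]
tcp_rot: [[-0.227, 0.972, 0.064], [0.928, 0.236, -0.29], [-0.297, -0.007, -0.955]]
contact_force: [-4.1, 0.2, 8.7]
finger_gap: 0.003
time_s: 14.55
tcp_pos: [319.9, 0.6, 375.4]
tcp_rot: [[-0.238, 0.971, -0.008], [0.971, 0.238, -0.021], [-0.018, -0.013, -1.0]]
contact_force: [0.5, 0.0, 0.1]
finger_gap: 0.002
L 433 u [-58.   4.] z 52.2 slope 0.001
M 367 u [-5. 56.] z 52.5 slope -0.016
R 377 u [-4. 57.] z 52.9 slope 0.005
```

View pics/c6.png

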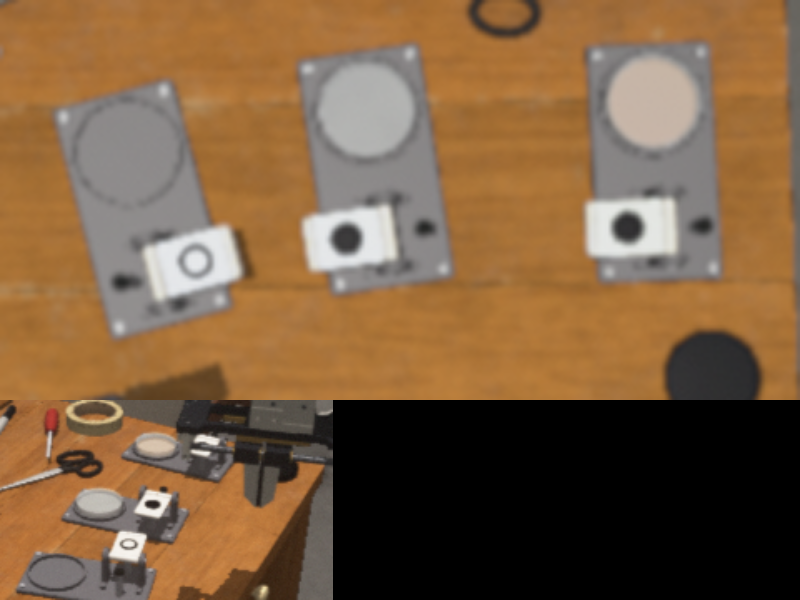

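All three tags lie flat (fitted slopes are under 0.02) and each agrees with its stand. The left one shows the ring at (195,260), the middle the disc at (347,238) and the right the disc at (628,227). The dishes have not moved and the robot is clear.

```bash
python3 -c "
from cell import manip; print(manip.job_done())"
```

```text
the job is handed in; nothing more can be done
None
```

I flipped the two wrong tags and handed the job in after about 15 s of robot time. The hand-in gave no verdict.

- **Middle stand (dish in):** its tag went from ring on the right to disc on the left.
- **Left stand (empty):** its tag went from disc on the left to ring on the right.
- **Right stand:** its tag was already right and I left it alone.

I pushed both tags over with the closed, tilted fingertips. The force readings I took peaked at about 10 N, in the final press.

In the last pictures and depth check all three tags lie flat (slopes within 0.02) and agree with their stands. Both dishes are in their seats, and the arm is clear with the wrist force near zero. In these views the scissors looked unmoved. I did not look at the vials and tweezers again after the last move, but the arm did not go near them.

The one disagreement was early on: the networks' pivot points differed from my plate fits by 4 to 9 mm. I used positions close to the plate fits, and they held up in the moves.

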